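# Load a brace dowel into the framing jig and lock it with the pin

## Robot

A 6-joint arm with a two-finger parallel gripper is mounted at the origin on the work surface. World frame = base frame: x ahead of the robot, y to its left, z up, the work surface at z = 0. Lengths are in m, angles in rad, forces in N, time in s.
With the tool pointing down it reaches from about 0.375 to 0.925 m from the base axis. Payload 5.7 kg.
Tool frame: the origin (TCP) lies where the fingers leave the gripper's body, on its centre line; the fingertips stand 73 mm ahead of it and the grasp point (between the pads) lies 54 mm ahead of it; z points along the fingers, y is the line along which they close (so a half turn about z gives the same grasp; the last joint's range is limited). The gripper opens to 85 mm and grips with 20 to 120 N. Pads are 22 mm wide; open, the fingers measure 114 mm over their backs; the gripper's body (76 mm by 85 mm) begins 54 mm behind the grasp point. The pads swing forward as they close: fully open they stand 13 mm farther back than shut.
Start: joints at [-1.318, 0.359, 1.51, -0, 1.272, -0.115], TCP at [0.216, -0.56, 0.304] pointing down, gripper open.
Joint ranges: [-2.97, 2.97], [-1.01, 2.36], [0.21, 2.38], [-0.96, 4.11], [0.2, 2.71], [-2.98, 2.98]. Speed limits (rad/s): [2.39, 2.39, 3.14, 3.14, 3.14, 3.14].

## Interface

Orientations are given as a rotation vector (axis times angle).
In Python, from plant import env, viewer gives the robot as it stands.
- The arm moves only by the tool servo_tool, never from a script. Its arguments are lists of equal length, an entry for each row: "offset": the shift along the tool's x, y, z in mm, a list of three; "twist": the turn, a rotation vector about the tool's x, y, z in degrees, a list of three; "grip": the opening, from 0 (shut) to 1 (fully open). In form: {"offset": [[dx, dy, dz], ...], "twist": [[wx, wy, wz], ...], "grip": [grip, ...]}. A call has 1 to 12 rows; each row shifts and turns the commanded pose from where the row before left it, along the tool's axes as they then stand; what a row does not reach is not made up. A row lasts 1/8 s, in which the tool goes at most 62.5 mm and 10.7 degrees, less where a joint would pass 70% of its speed; a pose out of reach is approached as far as the arm can. A call is refused whole if a number of a shift passes 62.5 or a number of a turn 10.7, either way. A call with a gripper value outside its range is refused whole. The fingers move at their own pace and stop on an object; the grip force is fixed at half the most. Time passes only in rows, so rows that do not move let the fingers close. It gives the time, the measured TCP pose, the force, the opening and the grip force at its end, in the units of the state.
- env.read_state(): the state, without advancing time (a new reading comes with each control period).
- viewer.snapshot(name): name is "side" or "top" or "wrist"; returns a dict with "img" (420x560x3 uint8, red, green, blue), "fx", "fy", "cx", "cy" (pixels), "distortion" ([k1, k2, p1, p2, k3] as OpenCV has them; the pictures are not rectified), "R" (3x3) and "t" (3): a world point X has camera coordinates R X + t; the wrist camera has in their place "T_tool_cam" (4x4, takes a point from camera to tool coordinates, whose origin is the TCP and whose axes are the flange's). Camera axes: x right, y down, z forward; pixel columns grow to the right and rows downward; lengths in m; the calibration is good to about 2 mm. A picture is of the moment at which its call begins: read the wrist's pose just before it. There is no depth.
- env.job_done(): hands the job in; it is judged then, once.
The state is a dict: "time_s": time; "joint_pos": joint angles; "qd": joint speeds; "joint_torque": joint torques, N m; "eef_pos": TCP position; "eef_rot": TCP orientation; "contact_force": force on the tool from outside, world axes, zero at the start; "moment": the same for the moment, N m; "finger_gap": finger opening in m; "finger_force": force on a finger pad.
Only numpy, scipy, OpenCV 4.12 (cv2) and the standard library are available. Lean on these libraries where they do the work, as an engineer would, in place of code of your own. Each camera call takes 0.05 s, during which the arm holds its last target. There are 200 camera calls.

## Task

Lay the loose wooden dowel in the open part of the framing jig's V-groove and let go of it; then grip it again near its rear end and push it along the groove, under the tunnel, until its front end comes gently against the stop. Then take the locking pin out of its stand and slide its tip along the steel lock plate on top of the tunnel until it drops into the hidden hole (a sprung plug closes it flush); push the pin down until its collar is on the plate and leave it standing there. Do not disturb the jar, the tin and the pot.

Things in the scene. Friction and masses are not known exactly. Their poses are not given: they have to be found in the camera images.
- jig: Framing jig, fixed to the bench: plywood base 400 x 72 x 12 mm, aluminium V-groove along it. Origin: centre of the base's underside; x along the groove to the stop, z up. A dowel in the groove has its axis at y = 0, z = 40 mm; the V's sides end at z = 32, the metal beside (to y = +-32) at z = 26.5. Open from above from x = -200 to +26 mm; from 26 to 190 a grey tunnel covers it.
- mouth (a point): Tunnel mouth: on the groove's axis at the tunnel's open end (jig x = 26, y = 0, z = 40 mm). The tunnel is 164 mm long and 72 mm wide; its roof is 30 mm thick, underside at 62 mm and top at 92 mm above the bench.
- stop: Steel stop plate, 10 x 44 x 50 mm, fixed inside the tunnel's far end. Origin: where the groove's axis meets its flat face (jig x = 186, y = 0, z = 40 mm). A dowel that is home has its front end here, its centre at jig x = 86 mm, and sticks out of the tunnel by 40 mm.
- plate (a point): Centre of the visible top of the bare-steel lock plate, let flush into the tunnel's top (jig x = 108, y = 0, z = 92 mm): 66 mm along jig x, 24 mm wide. On its centre line, up to 24 mm either way from this point along jig x, is the 12 x 12 mm square locking hole, closed flush by a sprung plug of the same steel: not visible, elsewhere every time.
- dowel: Loose plain wooden dowel, 28 mm diameter, 200 mm long, about 0.1 kg, lying on the bench. Origin: its centre, on its axis; x along its length (its two ends are alike).
- stand: Wooden pin stand, fixed, 74 x 74 x 40 mm high, with a 15 mm square hole 30 mm deep in the middle of its top. Origin: centre of its underside. The locking pin stands in it.
- pin: Loose steel locking pin, 115 mm long, 0.2 kg, upright in the stand, tip down, collar on the stand's top (tip 20 mm above the bench). Origin: centre of its tip; z along the pin to the handle. From the tip up: shank 10 mm diameter, tapering to 5 mm over the last 5 mm; collar 26 mm from 20 to 25 mm; neck 14 mm to 45 mm; round dark handle 30 mm diameter from 45 to 115 mm.
- pin_tip (a point): The centre of the locking pin's tip (same point as the pin's origin).
- catch (a joint): How far the sprung plug in the locking hole is pressed down, in m: 0 = flush with the lock plate, 0.022 = fully down; with the pin home it reads about 0.020. Its spring is weak (0.5 N at the top to 1 N at the bottom): the pin's own weight keeps it down.
- jar: Bystander: closed terracotta-coloured paint jar, 66 mm diameter, 85 mm high. Origin: centre of its underside.
- tin: Bystander: closed metal paint tin, 74 mm diameter, 110 mm high. Origin: centre of its underside.
- pot: Bystander: open white ceramic pot, 80 mm diameter, 95 mm high. Origin: centre of its underside.
There are look-alikes about, which are no part of the job. Several things have the shape of the dowel; the one meant has the colours described above. What is shaped like the pin but red is not meant.

How it is judged:
By the outcome, as a careful person would: the job done as asked, in the order asked, and still so for the second after the job is handed in, with the robot touching nothing.
It also fails if it takes over 72 s, if anything falls off the work surface, if the arm or the gripper's body presses on something with over 40 N, if the wrist force passes 120 N, or if a joint passes its speed limit or range.

## Working session

There is one attempt and no reset: what is moved stays moved. The work goes in short steps, Python scripts to look and compute and a tool call to move; the robot and the scene stay as the last step left them, time stands still between calls to the robot, and variables do not carry over. Pictures are saved under pics/ and viewed, at most 10 in all, crops included, and the job is handed in when it is done.

Besides the shell and the picture viewer there is one more tool, called after "Emit:" by a JSON object that holds its "fn" and its "kwargs", one argument or row to a line. servo_tool: Moves the arm, as the interface text tells. Its arguments: {"type":"object","properties":{"offset":{"type":"array","items":{"type":"array","items":{"type":"number"}}},"twist":{"type":"array","items":{"type":"array","items":{"type":"number"}}},"grip":{"type":"array","items":{"type":"number"}}},"required":["offset","twist","grip"]}

```bash
ls; mkdir -p pics
cat > h.py <<'E'
import sys; sys.path.insert(0,'.')
import numpy as np, cv2
from scipy.spatial.transform import Rotation as Ro
from plant import env, viewer
def cam(name):
    s=env.read_state(); d=viewer.snapshot(name)
    K=np.array([[d['fx'],0,d['cx']],[0,d['fy'],d['cy']],[0,0,1.]])
    if 'R' in d and d.get('R') is not None: R=np.array(d['R']);t=np.array(d['t'])
    else:
        T=np.eye(4);T[:3,:3]=Ro.from_rotvec(s['eef_rot']).as_matrix();T[:3,3]=s['eef_pos']
        M=np.linalg.inv(T@np.array(d['T_tool_cam']));R=M[:3,:3];t=M[:3,3]
    return dict(img=np.array(d['img']),K=K,D=np.array(d['distortion'],float),R=R,t=t)
def onplane(c,uv,z):
    uv=np.array(uv,float).reshape(-1,1,2)
    n=cv2.undistortPoints(uv,c['K'],c['D']).reshape(-1,2)
    r=np.c_[n,np.ones(len(n))]@c['R']; o=-c['R'].T@c['t']
    return o+r*((z-o[2])/r[:,2])[:,None]
def proj(c,X):
    return cv2.projectPoints(np.array(X,float).reshape(-1,3),cv2.Rodrigues(c['R'])[0],c['t'],c['K'],c['D'])[0].reshape(-1,2)
def save(c,n): cv2.imwrite('pics/'+n,c['img'][:,:,::-1])
E
python3 - <<'E'
from h import *
import pickle
a=cam('top');b=cam('side')
pickle.dump((a,b),open('c.pkl','wb'))
save(a,'top.png');save(b,'side.png')
for c in(a,b): print(-c['R'].T@c['t'],c['R'][2])
E
```

```text
pics
[ 0.41072855 -0.09281523  1.0881569 ] [ 0.07366354 -0.01555608 -0.99716182]
[0.45117017 0.58337174 0.67193583] [ 0.06093467 -0.77392003 -0.63034494]
```

View pics/top.png

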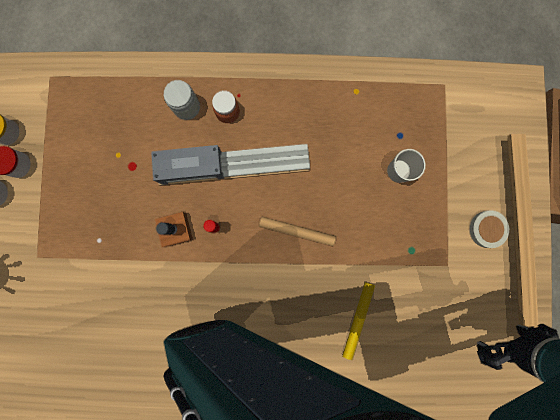

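View pics/side.png

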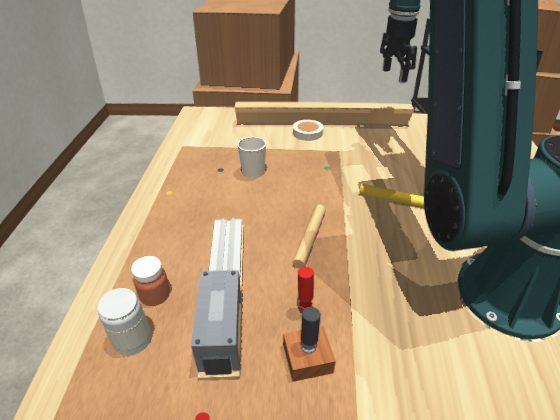

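The top view shows the jig with its tunnel on the left (153–221, 145–185) and its groove running right to about (309, 158). The wooden dowel runs from (261,221) to (335,241), the stand and dark pin are at about (174,229), and the red decoy pin is at (211,226). The jar is at (225,106), the tin at (181,98) and the pot at (406,165). The side view agrees with this.

Run:
```python
from h import *
import pickle
a,b=pickle.load(open('c.pkl','rb'))
def blob(c,m,x0,y0,x1,y1):
    k=np.zeros(m.shape,np.uint8);k[y0:y1,x0:x1]=m[y0:y1,x0:x1]*255
    k=cv2.morphologyEx(k,cv2.MORPH_OPEN,np.ones((2,2),np.uint8))
    cs=cv2.findContours(k,0,1)[0];q=max(cs,key=cv2.contourArea);return q
def rect(q):
    r=cv2.minAreaRect(q.reshape(-1,2).astype(np.float32));return r
for n,c in(('top',a),):
    h=cv2.cvtColor(c['img'],cv2.COLOR_RGB2HSV).astype(int);H,S,V=h[...,0],h[...,1],h[...,2]
    print('dowel px',c['img'][231,300],'mat',c['img'][200,300],'tunnel',c['img'][150,170],'plate',c['img'][163,186],'pin',c['img'][229,165],'groove',c['img'][160,260])
    def world(q,z):  # contour onto plane then minAreaRect in mm
        W=onplane(c,q.reshape(-1,2),z)[:,:2]*1000
        (cx,cy),(w,hh),ang=cv2.minAreaRect(W.astype(np.float32))
        if w<hh: ang+=90;w,hh=hh,w
        return np.round([cx,cy,w,hh,ang],1)
    print('dowel',world(blob(c,(V>165)&(S>60),250,205,345,252),.014))
    print('tunneltop',world(blob(c,(S<75)&(V<140),145,135,221,190),.092))
    print('plate',world(blob(c,(S<75)&(V>125),160,150,212,178),.092))
    print('groove',world(blob(c,(S<60)&(V>120),222,135,320,185),.03))
    print('pinhandle',world(blob(c,(V<75),150,215,182,245),.135))
    print('stand',world(blob(c,(S>140)&(V>60),150,205,195,250),.04))
s=env.read_state();print(s['eef_pos'],s['eef_rot'],Ro.from_rotvec(s['eef_rot']).as_matrix().round(3),s['finger_gap'])
```

```text
dowel px [192 150  92] mat [142 103  69] tunnel [108 112 113] plate [139 146 149] pin [71 73 75] groove [193 197 186]
dowel [ 419.4 -194.5  102.    16.    75.6]
tunneltop [586.4 129.9 169.8  84.8  97. ]
plate [592.3 134.4  67.1  25.2  96.3]
groove [615.2 -66.5 212.9  64.3  96.8]
pinhandle [428.7 153.8  30.2  25.4  91.2]
stand [429.5 173.   77.7  76.3  16.5]
[ 0.21561209 -0.55939625  0.3031094 ] [-3.08693897e+00 -5.74225229e-01  1.56441840e-04] [[ 0.933  0.36  -0.   ]
 [ 0.36  -0.933  0.002]
 [ 0.    -0.002 -1.   ]] 0.08528938220276759
```

Run:
```python
from h import *
import pickle
a,b=pickle.load(open('c.pkl','rb'))
p=onplane(a,[(261,221),(335,241)],.014)*1000
d=p[1]-p[0];print(p.round(0),np.linalg.norm(d),np.degrees(np.arctan2(-d[1],-d[0])))
c=p.mean(0)[:2];s=env.read_state();R=Ro.from_rotvec(s['eef_rot']).as_matrix()
T=np.r_[c,230];print('to above dowel, tool mm',((T-np.array(s['eef_pos'])*1000)@R).round(0))
```

```text
[[ 458.  -50.   14.]
 [ 410. -244.   14.]] 199.73673036521842 76.00925087884728
to above dowel, tool mm [ 352. -306.   74.]
```

Emit:
{"fn": "servo_tool", "kwargs": {
  "offset": [
    [35,-31,0],
    [35,-31,0],
    [35,-31,0],
    [35,-31,0],
    [35,-31,0],
    [35,-31,0],
    [35,-31,0],
    [35,-31,0],
    [35,-31,0],
    [37,-27,0]
  ],
  "twist": [
    [0,0,0],
    [0,0,0],
    [0,0,0],
    [0,0,0],
    [0,0,0],
    [0,0,0],
    [0,0,0],
    [0,0,0],
    [0,0,0],
    [0,0,0]
  ],
  "grip": [1,1,1,1,1,1,1,1,1,1]
}}

```text
time_s: 1.35
eef_pos: [0.4343, -0.1461, 0.3037]
eef_rot: [-3.088, -0.574, 0.001]
contact_force: [0.3, -0.2, -0.2]
finger_gap: 0.0856
finger_force: 0.0
```

Emit:
{"fn": "servo_tool", "kwargs": {
  "offset": [
    [0,0,12],
    [0,0,12],
    [0,0,12],
    [0,0,12],
    [0,0,12],
    [0,0,14],
    [0,0,0]
  ],
  "twist": [
    [0,0,-9],
    [0,0,-9],
    [0,0,-9],
    [0,0,-9],
    [0,0,-9],
    [0,0,-10],
    [0,0,0]
  ],
  "grip": [1,1,1,1,1,1,1]
}}

```text
time_s: 2.22
eef_pos: [0.4333, -0.1473, 0.2289]
eef_rot: [-2.474, -1.932, 0.002]
contact_force: [-0.2, 0.4, -0.5]
finger_gap: 0.0855
finger_force: 0.0
```

Run:
```python
from h import *
c=cam('wrist');save(c,'w1.png')
s=env.read_state();print(s['eef_pos'],Ro.from_rotvec(s['eef_rot']).as_matrix().round(3),s['contact_force'])
print(proj(c,[[.434,-.147,.028],[.458,-.05,.014],[.410,-.244,.014]]))
```

```text
[ 0.4337536  -0.14754701  0.2295586 ] [[ 0.244  0.97  -0.001]
 [ 0.97  -0.244  0.001]
 [ 0.    -0.002 -1.   ]] [-0.32760898 -0.23065602 -0.25391124]
[[276.42048307 200.22378895]
 [276.39479128  70.73858111]
 [276.36885665 298.61979448]]
```

View pics/w1.png

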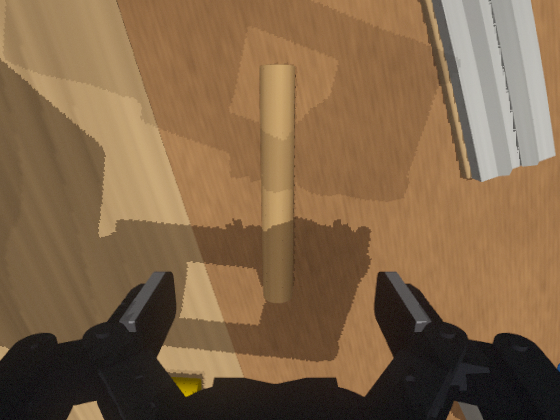

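The wrist view shows the dowel centred between the fingers, from (277,65) to (278,300), and the jig's open end at about (465–553, 155–181). I'm descending to grip it.

Emit:
{"fn": "servo_tool", "kwargs": {
  "offset": [
    [0,0,35],
    [0,0,35],
    [0,0,30],
    [0,0,25],
    [0,0,15],
    [0,0,8],
    [0,0,0],
    [0,0,0],
    [0,0,0],
    [0,0,0],
    [0,0,0],
    [0,0,0]
  ],
  "twist": [
    [0,0,0],
    [0,0,0],
    [0,0,0],
    [0,0,0],
    [0,0,0],
    [0,0,0],
    [0,0,0],
    [0,0,0],
    [0,0,0],
    [0,0,0],
    [0,0,0],
    [0,0,0]
  ],
  "grip": [1,1,1,1,1,0.7,0.5,0.3,0.2,0,0,0]
}}

```text
time_s: 3.78
eef_pos: [0.4347, -0.148, 0.0829]
eef_rot: [2.474, 1.934, 0.001]
contact_force: [-1.2, 0.3, 5.2]
finger_gap: 0.0253
finger_force: 58.7
```

Run:
```python
from h import *
s=env.read_state();print(s['eef_pos'],s['contact_force'],s['finger_gap'],s['finger_force'])
ps=np.array(s['eef_pos']);
# jig frame from plate + angle; place target
for ang in(96.3,96.8):
    u=np.array([np.cos(np.radians(ang)),np.sin(np.radians(ang))]);P=np.array([592.3,134.4])
    print(ang,[ (x,(P+(x-108)*u).round(0)) for x in(-200,-90,0,26)])
```

```text
[ 0.4346589  -0.14797464  0.08290628] [-1.17020553  0.25337946  5.19604317] 0.025255922263955462 58.704400062561035
96.3 [(-200, array([ 626., -172.])), (-90, array([614., -62.])), (0, array([604.,  27.])), (26, array([601.,  53.]))]
96.8 [(-200, array([ 629., -171.])), (-90, array([616., -62.])), (0, array([605.,  27.])), (26, array([602.,  53.]))]
```

Run:
```python
from h import *
d=viewer.snapshot('wrist');T=np.array(d['T_tool_cam']);print(T.round(3),d['fx'],d['cx'])
cv2.imwrite('pics/w2.png',np.array(d['img'])[:,:,::-1])
print('open tip depth along tool z (mm):',(T[2,3]+d['fx']*.085/202)*1000)
```

```text
[[ 0.001 -0.955 -0.298  0.077]
 [ 1.     0.001  0.    -0.   ]
 [ 0.    -0.298  0.955 -0.07 ]
 [ 0.     0.     0.     1.   ]] 346.50007559949455 274.7055564186293
open tip depth along tool z (mm): 75.96110813484346
```

View pics/w2.png

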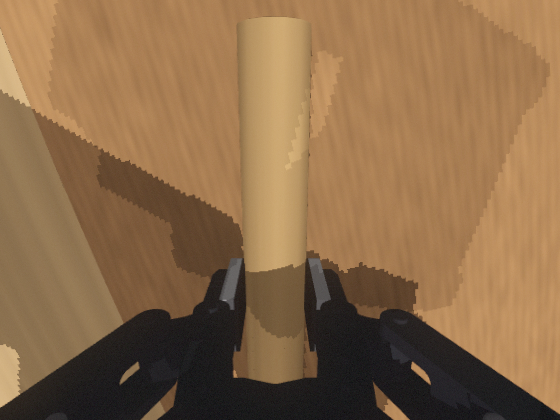

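The pads hold only the top of the dowel: the gap is 25 mm, less than its diameter. I'll open slightly, go 7 mm lower and regrip.

Emit:
{"fn": "servo_tool", "kwargs": {
  "offset": [
    [0,0,0],
    [0,0,0],
    [0,0,0],
    [0,0,4],
    [0,0,3],
    [0,0,0],
    [0,0,0],
    [0,0,0],
    [0,0,0],
    [0,0,0]
  ],
  "twist": [
    [0,0,0],
    [0,0,0],
    [0,0,0],
    [0,0,0],
    [0,0,0],
    [0,0,0],
    [0,0,0],
    [0,0,0],
    [0,0,0],
    [0,0,0]
  ],
  "grip": [0.5,0.5,0.5,0.5,0.5,0.2,0,0,0,0]
}}

```text
time_s: 5.08
eef_pos: [0.4341, -0.1477, 0.0749]
eef_rot: [-2.474, -1.936, -0.0]
contact_force: [-1.0, 0.3, -1.0]
finger_gap: 0.0263
finger_force: 59.0
```

Emit:
{"fn": "servo_tool", "kwargs": {
  "offset": [
    [0,0,-30],
    [0,0,-50],
    [0,0,-20],
    [26,31,0],
    [26,31,0],
    [26,31,0],
    [25,31,0],
    [25,31,0],
    [0,0,0],
    [0,0,0],
    [0,0,0]
  ],
  "twist": [
    [0,0,0],
    [0,0,0],
    [0,0,0],
    [0,0,0],
    [0,0,0],
    [0,0,0],
    [0,0,0],
    [0,0,0],
    [0,0,-10],
    [0,0,-10.5],
    [0,0,0]
  ],
  "grip": [0,0,0,0,0,0,0,0,0,0,0]
}}

```text
time_s: 6.45
eef_pos: [0.6151, -0.0606, 0.1745]
eef_rot: [-2.092, -2.343, 0.001]
contact_force: [-0.0, 0.9, -1.4]
finger_gap: 0.0258
finger_force: 59.4
```

Run:
```python
from h import *
c=cam('wrist');save(c,'w3.png')
s=env.read_state();p=np.array(s['eef_pos']);R=Ro.from_rotvec(s['eef_rot']).as_matrix();print(p,R.round(3),s['contact_force'],s['finger_gap'])
# project predicted groove edges
u=np.array([np.cos(np.radians(96.55)),np.sin(np.radians(96.55))]);n=np.array([-u[1],u[0]]);P=np.array([.5923,.1344])
im=c['img'].copy()
for y,z in((.032,.0265),(-.032,.0265)):
    q=proj(c,[np.r_[P+(x-.108)*u+y*n,z] for x in(-.1,0,.026)]);print(q.round(0).tolist())
    cv2.polylines(im,[q.astype(int)],False,(255,0,0),1)
for y,z in((.036,.092),(-.036,.092)):
    q=proj(c,[np.r_[P+(x-.108)*u+y*n,z] for x in(.026,.10)])
    cv2.polylines(im,[q.astype(int)],False,(0,255,0),1)
cv2.imwrite('pics/w3o.png',im[:,:,::-1])
```

```text
[ 0.61511036 -0.06071733  0.17465424] [[-0.111  0.994 -0.001]
 [ 0.994  0.111  0.   ]
 [ 0.    -0.001 -1.   ]] [-0.47829633  0.01211647 -0.4077013 ] 0.02599458099953663
[[227.0, 239.0], [220.0, 82.0], [219.0, 35.0]]
[[321.0, 239.0], [328.0, 82.0], [329.0, 35.0]]
```

View pics/w3o.png

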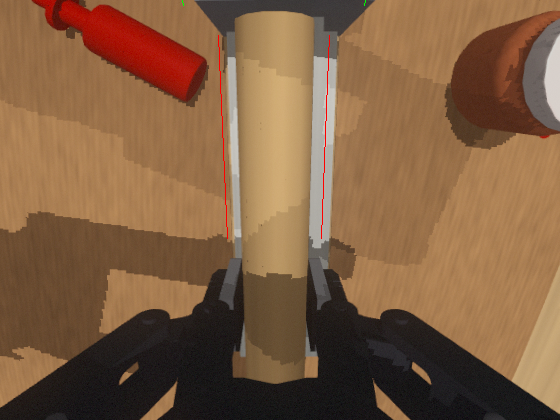

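The red overlay sits about 5 px left of the groove's real edges, so I'll measure the edges directly.

Run:
```python
from h import *
c=dict(cam('wrist'));h=cv2.cvtColor(c['img'],cv2.COLOR_RGB2HSV).astype(int)
m=(h[...,1]<60)&(h[...,2]>70)
s=env.read_state();p=np.array(s['eef_pos']);R=Ro.from_rotvec(s['eef_rot']).as_matrix()
L=[];Q=[]
for r in range(70,235,15):
    xs=np.where(m[r,200:370])[0]+200
    l,q=xs.min(),xs.max(); L.append((l-.5,r));Q.append((q+.5,r))
l=((onplane(c,L,.0265)-p)@R)*1000;q=((onplane(c,Q,.0265)-p)@R)*1000
print(np.c_[np.array(L)[:,1],l[:,:2],q[:,:2],(l+q)[:,1]/2].round(1))
# dowel edges at axis height in tool frame
for r in(60,150,230):
    row=h[r];xs=np.where(row[:,1]>80)[0];i=275;a=i
    while h[r,a,1]>75:a-=1
    b=i
    while h[r,b,1]>75:b+=1
    w=((onplane(c,[(a,r),(b,r)],p[2]-.061)-p)@R)*1000;print(r,a,b,w[:,:2].round(1).tolist())
```

```text
[[ 70.   95.4 -28.6  95.5  35.9   3.6]
 [ 85.   86.9 -28.3  87.   36.3   4. ]
 [100.   78.3 -28.   78.4  36.    4. ]
 [115.   69.4 -28.3  69.5  35.8   3.8]
 [130.   60.4 -28.   60.5  36.3   4.1]
 [145.   51.2 -28.3  51.3  36.1   3.9]
 [160.   41.8 -28.   41.9  35.9   4. ]
 [175.   32.1 -27.7  32.2  36.3   4.3]
 [190.   22.3 -27.4  22.3  36.2   4.4]
 [205.   12.1 -27.7  12.2  36.7   4.5]
 [220.    1.7 -27.4   1.8  36.5   4.5]]
60 235 313 [[91.3, -14.1], [91.4, 13.4]]
150 238 311 [[59.6, -13.9], [59.7, 13.6]]
230 240 309 [[27.6, -14.0], [27.6, 13.8]]
```

Emit:
{"fn": "servo_tool", "kwargs": {
  "offset": [
    [0,4.4,0],
    [0,0,20],
    [0,0,30],
    [0,0,15],
    [0,0,5],
    [0,0,2],
    [0,0,1],
    [0,0,0]
  ],
  "twist": [
    [0,0,-0.5],
    [0,0,0],
    [0,0,0],
    [0,0,0],
    [0,0,0],
    [0,0,0],
    [0,0,0],
    [0,0,0]
  ],
  "grip": [0,0,0,0,0,0,0,0]
}}

```text
time_s: 7.55
eef_pos: [0.62, -0.0603, 0.1032]
eef_rot: [2.08, 2.354, 0.001]
contact_force: [-3.0, 1.1, 4.7]
finger_gap: 0.0257
finger_force: 61.7
```

Emit:
{"fn": "servo_tool", "kwargs": {
  "offset": [
    [0,0,0],
    [0,0,0],
    [0,0,0],
    [0,0,0],
    [0,0,0],
    [-20,0,-5],
    [-25,0,0],
    [-25,0,0],
    [-15,0,0],
    [0,0,0]
  ],
  "twist": [
    [0,0,0],
    [0,0,0],
    [0,0,0],
    [0,0,0],
    [0,0,0],
    [0,0,0],
    [0,0,0],
    [0,0,0],
    [0,0,0],
    [0,0,0]
  ],
  "grip": [0.4,0.6,0.6,0.6,0.6,0.6,0.6,0.6,0.6,0.6]
}}

```text
time_s: 8.8
eef_pos: [0.6304, -0.1465, 0.1068]
eef_rot: [2.083, 2.352, 0.0]
contact_force: [0.1, -0.1, 0.8]
finger_gap: 0.0507
finger_force: 0.0
```

Run:
```python
from h import *
c=cam('wrist');save(c,'w4.png')
s=env.read_state();p=np.array(s['eef_pos']);R=Ro.from_rotvec(s['eef_rot']).as_matrix();print(p,R.round(3),s['contact_force'],s['finger_gap'])
t=cam('top');import pickle;pickle.dump((c,t,p,R),open('c2.pkl','wb'))
cv2.imwrite('pics/t4.png',np.hstack([c['img'][:, :, ::-1][::1,100:460],cv2.resize(t['img'][120:210,140:330,::-1],None,fx=2.2,fy=4.666)[:420]]))
```

```text
[ 0.63005167 -0.14536183  0.10667027] [[-0.122  0.993 -0.   ]
 [ 0.993  0.122  0.001]
 [ 0.001 -0.    -1.   ]] [-0.24805104  1.42850994 -0.76577006] 0.051242633146695714
```

View pics/t4.png

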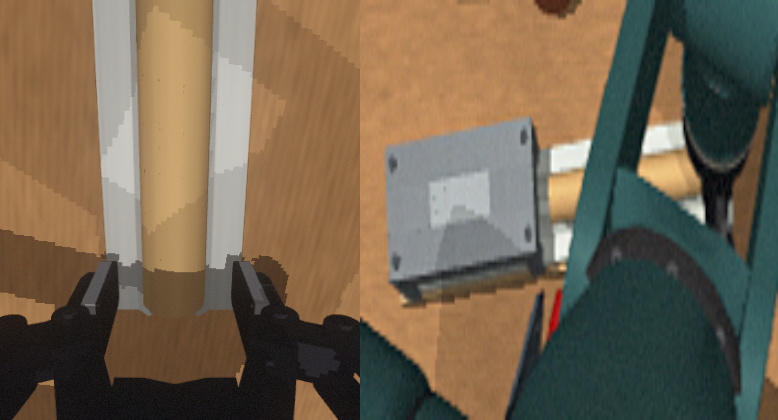

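The dowel lies seated in the groove. Its rear end is at wrist pixel (275,313), close to the groove's end at rows 305–318. The top crop shows the dowel's front just short of the tunnel mouth.

Run:
```python
from h import *
import pickle
c,t,p,R=pickle.load(open('c2.pkl','rb'))
def tool(uv,z): return ((onplane(c,uv,z)-p)@R*1000).round(1)
print('dowel rear top/axis',tool([(275,306),(275,313)],.054).tolist(),tool([(275,313)],.040).tolist())
print('groove end',tool([(252,315),(305,315)],.0265).tolist())
print('dowel edges row100,230',tool([(236,100),(313,100),(241,230),(310,230)],.040).tolist())
im=t['img'];h=cv2.cvtColor(im,cv2.COLOR_RGB2HSV).astype(int)
# dowel front px ~ left end of wood against tunnel mouth
row=im[162,215:245].tolist();print(row)
```

```text
dowel rear top/axis [[-3.8, 0.4, 52.7], [-7.1, 0.4, 52.7]] [[-16.6, 0.4, 66.7]]
groove end [[-26.9, -11.2, 80.2], [-26.9, 15.6, 80.1]]
dowel edges row100,230 [[76.5, -14.4, 66.7], [76.5, 14.7, 66.7], [24.1, -13.9, 66.7], [24.0, 15.1, 66.7]]
[[145, 150, 154], [143, 149, 150], [149, 157, 156], [139, 141, 145], [58, 59, 61], [56, 58, 56], [98, 101, 95], [118, 120, 116], [110, 112, 107], [102, 106, 104], [142, 124, 105], [227, 181, 120], [232, 188, 118], [231, 189, 124], [229, 189, 122], [228, 184, 122], [224, 176, 115], [224, 177, 116], [228, 182, 122], [225, 176, 118], [226, 182, 120], [226, 181, 121], [233, 187, 126], [219, 167, 111], [139, 124, 94], [34, 88, 90], [53, 94, 96], [61, 99, 98], [57, 97, 95], [62, 101, 96]]
```

Run:
```python
from h import *
import pickle
c,t,p,R=pickle.load(open('c2.pkl','rb'))
h=cv2.cvtColor(c['img'],cv2.COLOR_RGB2HSV).astype(int);m=(h[...,1]<60)&(h[...,2]>70)
A=[]
for r in range(10,240,8):
    xs=np.where(m[r,180:370])[0]+180
    w=(onplane(c,[(xs.min()-.5,r),(xs.max()+.5,r)],.0265)-p)@R*1000
    A.append((w[0,0],w[0,1],w[1,1]))
A=np.array(A);A=A[np.abs(A[:,2]-A[:,1]-64)<2];k=np.polyfit(A[:,0],(A[:,1]+A[:,2])/2,1)
print(len(A),k,'yaw groove',np.degrees(np.arctan2(R[1,0],R[0,0]))-np.degrees(np.arctan(k[0])))
h=cv2.cvtColor(t['img'],cv2.COLOR_RGB2HSV).astype(int)
```

```text
29 [ 0.00368217 -0.39045084] yaw groove 96.76998960953907
```

Emit:
{"fn": "servo_tool", "kwargs": {
  "offset": [
    [0,0,3],
    [0,0,0],
    [0,0,0],
    [0,0,0],
    [0,0,0],
    [8,0,0],
    [15,0,0],
    [20,0,0],
    [20,0,0],
    [10,0,0],
    [0,0,0]
  ],
  "twist": [
    [0,0,0],
    [0,0,0],
    [0,0,0],
    [0,0,0],
    [0,0,0],
    [0,0,0],
    [0,0,0],
    [0,0,0],
    [0,0,0],
    [0,0,0],
    [0,0,0]
  ],
  "grip": [0.3,0.1,0,0,0,0,0,0,0,0,0]
}}

```text
time_s: 10.28
eef_pos: [0.621, -0.0706, 0.1039]
eef_rot: [-2.078, -2.354, -0.001]
contact_force: [-1.6, 1.5, 1.9]
finger_gap: 0.0261
finger_force: 59.0
```

Emit:
{"fn": "servo_tool", "kwargs": {
  "offset": [
    [15,0,0],
    [20,0,0],
    [20,0,0],
    [15,0,0],
    [10,0,0],
    [5,0,0],
    [0,0,0]
  ],
  "twist": [
    [0,0,0],
    [0,0,0],
    [0,0,0],
    [0,0,0],
    [0,0,0],
    [0,0,0],
    [0,0,0]
  ],
  "grip": [0,0,0,0,0,0,0]
}}

```text
time_s: 11.15
eef_pos: [0.611, 0.0126, 0.1039]
eef_rot: [2.08, 2.354, 0.001]
contact_force: [-0.5, 0.1, -0.7]
finger_gap: 0.0256
finger_force: 58.9
```

Emit:
{"fn": "servo_tool", "kwargs": {
  "offset": [
    [4,0,0],
    [4,0,0],
    [2,0,0],
    [1,0,0],
    [1,0,0],
    [0,0,0]
  ],
  "twist": [
    [0,0,0],
    [0,0,0],
    [0,0,0],
    [0,0,0],
    [0,0,0],
    [0,0,0]
  ],
  "grip": [0,0,0,0,0,0]
}}

```text
time_s: 11.9
eef_pos: [0.6094, 0.0241, 0.104]
eef_rot: [-2.08, -2.354, -0.0]
contact_force: [1.1, -0.3, -0.3]
finger_gap: 0.0259
finger_force: 59.0
```

Emit:
{"fn": "servo_tool", "kwargs": {
  "offset": [
    [1,0,0],
    [1,0,0],
    [0,0,0]
  ],
  "twist": [
    [0,0,0],
    [0,0,0],
    [0,0,0]
  ],
  "grip": [0,0,0]
}}

```text
time_s: 12.28
eef_pos: [0.6091, 0.0262, 0.1039]
eef_rot: [-2.08, -2.354, -0.0]
contact_force: [1.0, 0.8, -1.4]
finger_gap: 0.0263
finger_force: 59.0
```

Emit:
{"fn": "servo_tool", "kwargs": {
  "offset": [
    [1,0,0],
    [1,0,0],
    [0,0,0]
  ],
  "twist": [
    [0,0,0],
    [0,0,0],
    [0,0,0]
  ],
  "grip": [0,0,0]
}}

```text
time_s: 12.65
eef_pos: [0.609, 0.0276, 0.104]
eef_rot: [2.079, 2.354, -0.0]
contact_force: [0.2, -3.9, -1.7]
finger_gap: 0.0259
finger_force: 59.0
```

Emit:
{"fn": "servo_tool", "kwargs": {
  "offset": [
    [1,0,0],
    [0,0,0]
  ],
  "twist": [
    [0,0,0],
    [0,0,0]
  ],
  "grip": [0,0]
}}

```text
time_s: 12.9
eef_pos: [0.609, 0.0278, 0.104]
eef_rot: [2.078, 2.354, -0.002]
contact_force: [1.5, -8.3, -1.2]
finger_gap: 0.0258
finger_force: 59.0
```

The dowel is against the stop with about 8 N of push. I'm releasing it and rising to look at the plate.

Emit:
{"fn": "servo_tool", "kwargs": {
  "offset": [
    [0,0,0],
    [0,0,0],
    [0,0,0],
    [0,0,0],
    [0,0,0],
    [0,0,-15],
    [0,0,-45],
    [0,0,-60],
    [0,0,-60],
    [0,0,-20],
    [0,0,0],
    [0,0,0]
  ],
  "twist": [
    [0,0,0],
    [0,0,0],
    [0,0,0],
    [0,0,0],
    [0,0,0],
    [0,0,0],
    [0,0,0],
    [0,0,0],
    [0,0,0],
    [0,0,0],
    [0,0,0],
    [0,0,0]
  ],
  "grip": [0.4,0.6,0.6,0.6,0.6,0.6,0.8,1,1,1,1,1]
}}

```text
time_s: 14.4
eef_pos: [0.6079, 0.029, 0.303]
eef_rot: [-2.079, -2.353, 0.002]
contact_force: [-0.2, -0.0, 0.1]
finger_gap: 0.0856
finger_force: 0.0
```

Run:
```python
from h import *
import pickle
s=env.read_state();c=cam('wrist');save(c,'w5.png');b=cam('side')
p=np.array(s['eef_pos']);print(p,s['contact_force'])
pickle.dump((c,b,p),open('c3.pkl','wb'))
print(proj(c,[[.596,.133,.092]]),proj(c,[[.429,.173,.04],[.429,.173,.135]]))
```

```text
[0.60786112 0.02903721 0.30301894] [-0.24836992 -0.02637132  0.07173743]
[[276.56271344  64.3948519 ]] [[ 93.24320169   0.82961021]
 [ 19.73623726 -38.30747517]]
```

View pics/w5.png

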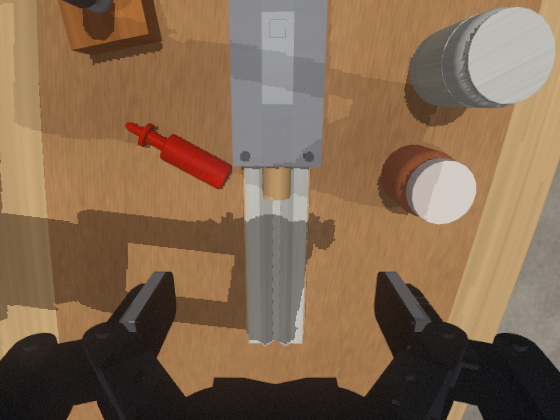

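The wrist view shows the dowel's tail sticking out of the tunnel at about (277,182) and the lock plate at columns 261–294, rows 12–104. There is a faint 17 px square outline at (277,28). The stand is at the upper left, and the red decoy is lying down at (180,155).

Run:
```python
from h import *
import pickle
c,b,p=pickle.load(open('c3.pkl','rb'));a,_=pickle.load(open('c.pkl','rb'))
g=cv2.cvtColor(c['img'],cv2.COLOR_RGB2GRAY).astype(int)
print('col277 rows 0..34',g[0:36,277].tolist()); print('row28',g[28,255:300].tolist()); print('col277 r96-110',g[96:112,277].tolist())
u=np.array([np.cos(np.radians(96.9)),np.sin(np.radians(96.9))])
h=p[:2]*1000
for n,q in(('plate near edge',(277.5,104.5)),('far edge',(277.5,11.5)),('square',(277.5,28.5)),('tunnel mouth edge',(277,165))):
    w=onplane(c,[q],.092)[0,:2]*1000;print(n,w.round(1))
print('dowel rear',onplane(c,[(277,199)],.054).round(4))
print('pin pred top px',proj(a,[[.4295,.173,.135],[.4295,.173,.04]]))
print(a['img'][222:238,155:185].mean(2).astype(int))
```

```text
col277 rows 0..34 [138, 140, 140, 139, 141, 140, 139, 141, 140, 141, 142, 155, 168, 169, 169, 170, 170, 170, 168, 151, 172, 172, 169, 169, 169, 170, 169, 168, 168, 169, 171, 170, 171, 168, 170, 169]
row28 [139, 138, 139, 139, 138, 139, 154, 166, 171, 170, 169, 169, 169, 170, 155, 164, 169, 170, 169, 169, 170, 169, 168, 170, 170, 169, 169, 169, 169, 169, 169, 169, 170, 170, 169, 170, 170, 170, 168, 146, 139, 140, 139, 138, 141]
col277 r96-110 [165, 164, 164, 163, 163, 162, 163, 161, 141, 137, 134, 137, 136, 135, 136, 134]
plate near edge [600.4 103.9]
far edge [592.1 169.6]
square [593.5 158.1]
tunnel mouth edge [606.   56.5]
dowel rear [[0.6112 0.0175 0.054 ]]
pin pred top px [[162.3216119  228.95998393]
 [172.621716   229.92596101]]
[[112  99 103 100  94  72  63  67  78  61  65  75  76  77  86  86  89  93
   90  88  94 105 106  98  98 101  98  97  97 101]
 [103 104  97  88  69  53  69  68  69  53  34  15  24  18  56  53  78  88
   74  71  88  87  84  88  85  78  81  81  97  89]
 [106  97  81  64  69  69  72  68  76  71  69  44  19   9  15  11  22  51
   33  35  28  33  46  45  40  4
[... 944 characters left out ...]
 20  19  27  31  20  22
   26  59  70  52  56  52  55  52  49  49  47  70]
 [104 102 109  81  60  65  71  67  62  57  45  21  14  14  22   9   7  23
   45  69  56  49  53  50  47  48  45  46  72  96]
 [106 106 112  96  84  74  75  73  59  35  36  38  44  43  29  27  68  59
   48  42  48  44  40  36  40  42  38  72  99  95]
 [107 107 104 103  96  96  86  91  86  82  84  87  80  86  80  82  97  86
   74  71  67  67  71  73  75  72  73  97  98 100]
 [111 110 108 104 100  92  99 102 102 100 106 106  98  98 101  98  93  96
   93  93  96 100  99  99 102 102  96  96  99 100]
 [110 110 111 109 103  99  97  98  91  97  93  93  94  94  83  91  93  86
   86  93  96  93 101  97 100  99  99  98 101 103]]
```

Emit:
{"fn": "servo_tool", "kwargs": {
  "offset": [
    [33,-31,0],
    [33,-31,0],
    [33,-31,0],
    [33,-31,0],
    [34,-32,0],
    [0,0,0],
    [0,0,0]
  ],
  "twist": [
    [0,0,0],
    [0,0,0],
    [0,0,0],
    [0,0,0],
    [0,0,0],
    [0,0,0],
    [0,0,0]
  ],
  "grip": [1,1,1,1,1,1,1]
}}

```text
time_s: 15.38
eef_pos: [0.4337, 0.1744, 0.3034]
eef_rot: [-2.079, -2.355, 0.001]
contact_force: [-0.6, -0.1, -0.1]
finger_gap: 0.0855
finger_force: 0.0
```

Run:
```python
from h import *
s=env.read_state();c=cam('wrist');save(c,'w6.png')
p=np.array(s['eef_pos']);print(p)
print(proj(c,[[.433,.175,.135],[.433,.175,.04],[.433,.175,.065]]))
```

```text
[0.43369116 0.17440312 0.30338053]
[[273.90460216 211.99359569]
 [274.13802935 182.56295543]
 [274.08952215 188.67187339]]
```

View pics/w6.png

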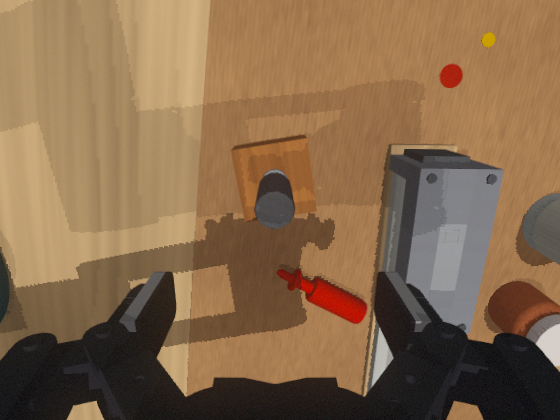

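The pin's handle top is at (275,209), within 2 mm of the prediction. I'm descending to grip the handle.

Emit:
{"fn": "servo_tool", "kwargs": {
  "offset": [
    [1.5,0.5,35],
    [0,0,40],
    [0,0,35],
    [0,0,25],
    [0,0,12],
    [0,0,0],
    [0,0,0],
    [0,0,0],
    [0,0,0],
    [0,0,0],
    [0,0,0],
    [0,0,0]
  ],
  "twist": [
    [0,0,0],
    [0,0,0],
    [0,0,0],
    [0,0,0],
    [0,0,0],
    [0,0,0],
    [0,0,0],
    [0,0,0],
    [0,0,0],
    [0,0,0],
    [0,0,0],
    [0,0,0]
  ],
  "grip": [1,1,1,1,1,0.6,0.4,0.2,0,0,0,0]
}}

```text
time_s: 16.92
eef_pos: [0.4343, 0.1762, 0.1579]
eef_rot: [2.079, 2.354, 0.002]
contact_force: [-1.7, -0.2, 6.8]
finger_gap: 0.0285
finger_force: 58.7
```

Emit:
{"fn": "servo_tool", "kwargs": {
  "offset": [
    [0,0,-15],
    [0,0,-30],
    [0,0,-45],
    [0,0,-20],
    [-10,31,0],
    [-11,31,0],
    [-11,31,0],
    [-11,31,0],
    [-10,32,0],
    [0,0,20],
    [0,0,5],
    [0,0,0]
  ],
  "twist": [
    [0,0,0],
    [0,0,0],
    [0,0,0],
    [0,0,0],
    [0,0,0],
    [0,0,0],
    [0,0,0],
    [0,0,0],
    [0,0,0],
    [0,0,0],
    [0,0,0],
    [0,0,0]
  ],
  "grip": [0,0,0,0,0,0,0,0,0,0,0,0]
}}

```text
time_s: 18.42
eef_pos: [0.5941, 0.1428, 0.2414]
eef_rot: [-2.079, -2.353, 0.002]
contact_force: [-0.0, 0.3, -2.1]
finger_gap: 0.0288
finger_force: 59.5
```

Run:
```python
from h import *
s=env.read_state();c=cam('wrist');b=cam('side');t=cam('top')
print(s['eef_pos'],Ro.from_rotvec(s['eef_rot']).as_matrix().round(3).tolist(),s['contact_force'])
x,y=proj(b,[[.595,.142,.13]])[0].astype(int);print(x,y)
im=np.hstack([c['img'][60:420,130:420],cv2.resize(b['img'][y-75:y+75,x-80:x+80],None,fx=2.4,fy=2.4)])
cv2.imwrite('pics/m7.png',im[:,:,::-1])
```

```text
[0.59412272 0.14275693 0.24144748] [[-0.123, 0.992, -0.002], [0.992, 0.123, -0.0], [0.0, -0.002, -1.0]] [-2.11644339e-03  3.30783269e-01 -2.12338548e+00]
213 293
```

View pics/m7.png

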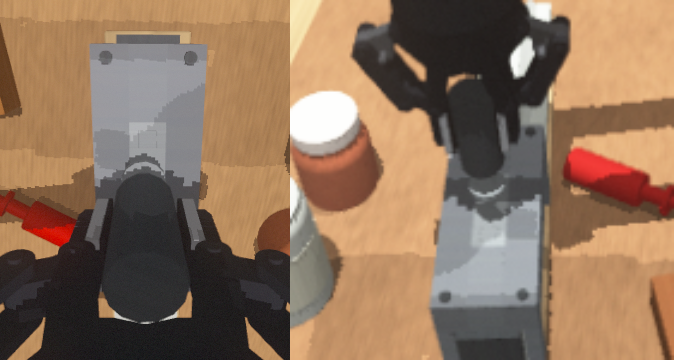

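The pin is held upright and sits centred over the plate. I'll shift 1 mm sideways and go down to touch.

Emit:
{"fn": "servo_tool", "kwargs": {
  "offset": [
    [0,1,4],
    [0,0,3],
    [0,0,2],
    [0,0,1],
    [0,0,0]
  ],
  "twist": [
    [0,0,0],
    [0,0,0],
    [0,0,0],
    [0,0,0],
    [0,0,0]
  ],
  "grip": [0,0,0,0,0]
}}

```text
time_s: 19.2
eef_pos: [0.596, 0.1428, 0.2318]
eef_rot: [-2.08, -2.354, 0.0]
contact_force: [-0.6, -0.5, -2.7]
finger_gap: 0.0289
finger_force: 59.5
```

Emit:
{"fn": "servo_tool", "kwargs": {
  "offset": [
    [0,0,1],
    [0,0,0.5],
    [0,0,0]
  ],
  "twist": [
    [0,0,0],
    [0,0,0],
    [0,0,0]
  ],
  "grip": [0,0,0]
}}

```text
time_s: 19.58
eef_pos: [0.5961, 0.1428, 0.2304]
eef_rot: [-2.08, -2.354, -0.0]
contact_force: [-1.0, 0.6, -2.2]
finger_gap: 0.0287
finger_force: 59.5
```

Emit:
{"fn": "servo_tool", "kwargs": {
  "offset": [
    [0,-0.5,1],
    [0,0,0.5],
    [0,0,0]
  ],
  "twist": [
    [0,0,0],
    [0,0,0],
    [0,0,0]
  ],
  "grip": [0,0,0]
}}

```text
time_s: 19.95
eef_pos: [0.5959, 0.1428, 0.2296]
eef_rot: [2.08, 2.354, 0.001]
contact_force: [-1.6, -0.0, 5.4]
finger_gap: 0.0288
finger_force: 60.2
```

Emit:
{"fn": "servo_tool", "kwargs": {
  "offset": [
    [0,0,0.5],
    [0,0,0.5],
    [0,0,0]
  ],
  "twist": [
    [0,0,0],
    [0,0,0],
    [0,0,0]
  ],
  "grip": [0,0,0]
}}

```text
time_s: 20.32
eef_pos: [0.596, 0.1428, 0.2294]
eef_rot: [2.079, 2.354, 0.002]
contact_force: [-2.6, 0.0, 11.3]
finger_gap: 0.0287
finger_force: 61.1
```

Emit:
{"fn": "servo_tool", "kwargs": {
  "offset": [
    [2,0,-0.4],
    [2,0,0],
    [2,0,0],
    [2,0,0],
    [1,0,0],
    [0,0,0]
  ],
  "twist": [
    [0,0,0],
    [0,0,0],
    [0,0,0],
    [0,0,0],
    [0,0,0],
    [0,0,0]
  ],
  "grip": [0,0,0,0,0,0]
}}

```text
time_s: 21.08
eef_pos: [0.5957, 0.1505, 0.2296]
eef_rot: [2.077, 2.352, 0.001]
contact_force: [-0.3, -5.2, 7.4]
finger_gap: 0.0285
finger_force: 60.7
```

Emit:
{"fn": "servo_tool", "kwargs": {
  "offset": [
    [1,0,0],
    [1,0,0],
    [0,0,0]
  ],
  "twist": [
    [0,0,0],
    [0,0,0],
    [0,0,0]
  ],
  "grip": [0,0,0]
}}

```text
time_s: 21.45
eef_pos: [0.5955, 0.1525, 0.2295]
eef_rot: [2.077, 2.352, 0.001]
contact_force: [0.6, -4.7, 6.5]
finger_gap: 0.0288
finger_force: 60.6
```

Emit:
{"fn": "servo_tool", "kwargs": {
  "offset": [
    [1,0,0],
    [1,0,0],
    [0,0,0]
  ],
  "twist": [
    [0,0,0],
    [0,0,0],
    [0,0,0]
  ],
  "grip": [0,0,0]
}}

```text
time_s: 21.82
eef_pos: [0.5949, 0.1552, 0.229]
eef_rot: [2.079, 2.353, 0.002]
contact_force: [0.9, -2.0, -0.8]
finger_gap: 0.029
finger_force: 59.8
```

The force fell and the pin dropped slightly, so the tip is entering the hole. I'll centre it on the outlined square and lower.

Emit:
{"fn": "servo_tool", "kwargs": {
  "offset": [
    [1,-0.3,0],
    [1,-0.3,0.5],
    [0,0,0.5],
    [0,0,0]
  ],
  "twist": [
    [0,0,0],
    [0,0,0],
    [0,0,0],
    [0,0,0]
  ],
  "grip": [0,0,0,0]
}}

```text
time_s: 22.32
eef_pos: [0.5928, 0.1578, 0.2269]
eef_rot: [-2.079, -2.354, 0.001]
contact_force: [0.1, -0.4, -2.2]
finger_gap: 0.0283
finger_force: 59.7
```

Emit:
{"fn": "servo_tool", "kwargs": {
  "offset": [
    [0,0,1],
    [0,0,1],
    [0,0,0]
  ],
  "twist": [
    [0,0,0],
    [0,0,0],
    [0,0,0]
  ],
  "grip": [0,0,0]
}}

```text
time_s: 22.7
eef_pos: [0.5931, 0.1576, 0.2253]
eef_rot: [-2.08, -2.354, -0.0]
contact_force: [-0.1, 0.4, -1.8]
finger_gap: 0.0289
finger_force: 59.7
```

Emit:
{"fn": "servo_tool", "kwargs": {
  "offset": [
    [0,0,1],
    [0,0,1],
    [0,0,1],
    [0,0,0]
  ],
  "twist": [
    [0,0,0],
    [0,0,0],
    [0,0,0],
    [0,0,0]
  ],
  "grip": [0,0,0,0]
}}

```text
time_s: 23.2
eef_pos: [0.5934, 0.1576, 0.2224]
eef_rot: [2.08, 2.354, 0.001]
contact_force: [0.3, 0.3, -1.9]
finger_gap: 0.0287
finger_force: 59.6
```

Emit:
{"fn": "servo_tool", "kwargs": {
  "offset": [
    [0,0,1],
    [0,0,1],
    [0,0,1],
    [0,0,0]
  ],
  "twist": [
    [0,0,0],
    [0,0,0],
    [0,0,0],
    [0,0,0]
  ],
  "grip": [0,0,0,0]
}}

```text
time_s: 23.7
eef_pos: [0.5934, 0.1576, 0.2194]
eef_rot: [2.08, 2.354, 0.001]
contact_force: [1.7, -0.2, -2.0]
finger_gap: 0.0287
finger_force: 59.6
```

Emit:
{"fn": "servo_tool", "kwargs": {
  "offset": [
    [0,0,2],
    [0,0,2],
    [0,0,2],
    [0,0,1],
    [0,0,1],
    [0,0,0]
  ],
  "twist": [
    [0,0,0],
    [0,0,0],
    [0,0,0],
    [0,0,0],
    [0,0,0],
    [0,0,0]
  ],
  "grip": [0,0,0,0,0,0]
}}

```text
time_s: 24.45
eef_pos: [0.5934, 0.1576, 0.2113]
eef_rot: [2.08, 2.354, 0.001]
contact_force: [3.2, 0.6, -1.4]
finger_gap: 0.0291
finger_force: 59.5
```

Emit:
{"fn": "servo_tool", "kwargs": {
  "offset": [
    [0,0,1],
    [0,0,1],
    [0,0,0.5],
    [0,0,0]
  ],
  "twist": [
    [0,0,0],
    [0,0,0],
    [0,0,0],
    [0,0,0]
  ],
  "grip": [0,0,0,0]
}}

```text
time_s: 24.95
eef_pos: [0.5933, 0.1576, 0.2099]
eef_rot: [2.08, 2.354, 0.001]
contact_force: [0.9, -0.9, 7.1]
finger_gap: 0.0286
finger_force: 60.3
```

Emit:
{"fn": "servo_tool", "kwargs": {
  "offset": [
    [0,0,0],
    [0,0,0],
    [0,0,0],
    [0,0,0],
    [0,0,0],
    [0,0,0],
    [0,0,-10],
    [0,0,-30],
    [0,0,-40],
    [0,0,-40],
    [0,0,-10],
    [0,0,0]
  ],
  "twist": [
    [0,0,0],
    [0,0,0],
    [0,0,0],
    [0,0,0],
    [0,0,0],
    [0,0,0],
    [0,0,0],
    [0,0,0],
    [0,0,0],
    [0,0,0],
    [0,0,0],
    [0,0,0]
  ],
  "grip": [0.4,0.6,0.8,1,1,1,1,1,1,1,1,1]
}}

```text
time_s: 26.45
eef_pos: [0.5933, 0.1576, 0.3395]
eef_rot: [2.08, 2.354, 0.002]
contact_force: [-0.2, 0.5, 0.1]
finger_gap: 0.0854
finger_force: 0.0
```

Run:
```python
from h import *
s=env.read_state();c=cam('wrist');b=cam('side')
print(s['eef_pos'],s['contact_force'],s['finger_gap'])
im=np.hstack([c['img'][:,100:460],cv2.resize(b['img'][190:400,110:330],None,fx=2,fy=2)])
cv2.imwrite('pics/m8.png',im[:,:,::-1])
```

```text
[0.59326667 0.15758196 0.33945082] [-0.2335215   0.45909192  0.13933752] 0.08543529291495643
```

View pics/m8.png

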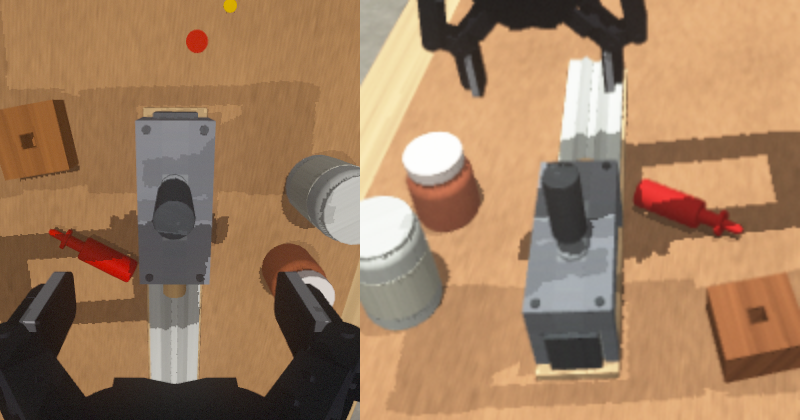

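The pin stands upright in the plate with its collar down, the dowel's tail shows at the tunnel mouth, and the jar and tin have not moved. I'm handing the job in.

```bash
python3 -c "
from h import *
print(env.job_done())"
```

```text
the job is handed in; nothing more can be done
None
```

The dowel is home against the stop, the locking pin stands in its hole with the collar on the plate, nothing else was touched, and the job was handed in at about 26.5 s.

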